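# Lay the standing slide carton down and put it away in the drawer

## Robot

A 6-joint arm with a two-finger parallel gripper is mounted at the origin on a cart in front of the work surface, level with it; the furniture and walls round the work are solid. World frame = base frame: x ahead of the robot, y to its left, z up, the work surface at z = 0. Lengths are in m, angles in rad, forces in N, time in s.
With the tool pointing down it reaches from about 0.425 to 0.95 m from the base axis. Payload 3.5 kg.
Tool frame: the origin (TCP) lies at the very end of the fingers, on their centre line; the grasp point (between the pads) lies 19 mm behind it; z points along the fingers, y is the line along which they close (so a half turn about z gives the same grasp; the last joint's range is limited). The gripper opens to 85 mm and grips with 20 to 120 N. Pads are 22 mm wide; open, the fingers measure 114 mm over their backs; the gripper's body (76 mm by 85 mm) begins 54 mm behind the grasp point. The pads swing forward as they close: fully open they stand 13 mm farther back than shut.
Start: joints at [-1.367, 0.286, 1.577, -0, 1.279, -0.15], TCP at [0.234, -0.633, 0.231] pointing down, gripper open.
Joint ranges: [-2.77, 2.77], [-0.9, 2.22], [0.21, 2.48], [-1.53, 4.67], [0.24, 2.81], [-2.84, 2.84]. Speed limits (rad/s): [2.79, 2.79, 3.14, 3.14, 3.14, 3.14].

## Interface

Orientations are given as a unit quaternion [x, y, z, w].
In Python, from plant import get_state, read_camera, sign_off, recognise gives the robot as it stands.
- The arm moves only by the tool arm_command, never from a script. Its argument "steps" is a list of rows, each an object with "translation": the shift along the tool's x, y, z scaled (see below), a list of three; "twist": the turn, a rotation vector about the tool's x, y, z scaled (see below), a list of three; "fingers": the opening, from -1 (shut) to 1 (fully open). In form: [{"translation": [x, y, z], "twist": [rx, ry, rz], "fingers": fingers}, ...]. A call has 1 to 5 rows; each row is the pose to reach, as a shift and turn from the pose commanded when the call began, along the tool's axes at that moment; what a row does not reach only later rows make up. The controller multiplies each number of a shift by 75 cm and each number of a turn by 60 degrees. A row lasts 1/8 s, in which the tool goes at most 62.5 mm and 10.7 degrees, less where a joint would pass 70% of its speed; a pose out of reach is approached as far as the arm can. A call with a number of a shift or a turn outside -1 to 1 is refused whole. A call with a gripper value outside its range is refused whole. The fingers move at their own pace and stop on an object; "grip_force" is the grip in N (left out, the last holds). Time passes only in rows, so rows that repeat a pose let the fingers close. It gives the time, the measured TCP pose, the force, the opening and the grip force at its end, in the units of the state.
- get_state(): the state, without advancing time (a new reading comes with each control period).
- read_camera(name): name is "scene" or "top"; returns a dict with "pixels" (480x640x3 uint8, red, green, blue), "K" (3x3 intrinsics, pixels), "R" (3x3) and "t" (3): a world point X has camera coordinates R X + t. Camera axes: x right, y down, z forward; pixel columns grow to the right and rows downward; lengths in m; the calibration is good to about 2 mm. A picture is of the moment at which its call begins. There is no depth.
- sign_off(): hands the job in; it is judged then, once.
Trained networks look in a picture, given as the dict that the camera call returned (one of the last four; its "shot" number tells which), for a name from the list of things; names that differ only in an ending like _2 or _b are one class to them, and where a whole thing is asked for, a point or a joint stands for the part that bears it (a point fixed in the world has none). Each returns a list of dicts, best first, with "conf" (0 to 1); they miss things now and then, are a little off and sometimes report something else, mostly with a low value. They report only what shows in the picture. A call takes as long as a camera call. They do not tell look-alikes from the thing itself.
- recognise(picture, query): "point" ([row, column] in pixels, amid what is visible of it).
The state is a dict: "time": time; "qpos": joint angles; "dq": joint speeds; "joint_efforts": joint torques, N m; "eef_pos": TCP position; "tcp_rot": TCP orientation; "contact_force": force on the tool from outside, world axes, zero at the start; "wrist_torque": the same for the moment, N m; "opening": opening from 0.0 (shut) to 1.0 (fully open); "finger_force": force on a finger pad.
Only numpy, scipy, OpenCV 4.12 (cv2) and the standard library are available. Lean on these libraries where they do the work, as an engineer would, in place of code of your own. Each camera call takes 0.05 s, during which the arm holds its last target. There are 200 camera calls.

## Task

The carton of microscope slides that stands on end on the worktop is too tall for the drawer unit that way. First lay it down gently on its long side on the worktop and let go of it; then pull the upper drawer wide open by its bar handle, put the carton lying flat on the floor of the drawer's empty right-hand bay, and push the drawer gently fully shut. Do not topple or drop the carton, do not slam the drawer, and leave the specimen cup, the stain bottle and the timer where they stand.

Things in the scene. Friction and masses are not known exactly. Their poses are not given: they have to be found in the camera images.
- slides_carton: White and blue carton of microscope slides, a rigid closed box 66 x 121 x 76 mm (its own x, y, z), under 0.3 kg. It starts on the worktop at the robot's right, standing on a 66 x 76 mm end, its y straight up. Origin: middle of a 66 x 121 mm face; z points from it through the box. Grip it across the 66 mm (along its x). A quarter turn about its x lays it down, 76 mm high.
- carton_center (a point): Middle of the carton (38 mm from its origin along its z), axes as the carton's. It is 60 mm above the worktop while the carton stands on end, 38 mm while it lies on a 66 x 121 mm side. The worktop round the carton is free. Wall cabinets hang over the rear of the worktop, 0.46 m above it, their fronts at x = 0.71 and pulls at 0.67: lean the wrist sideways or towards the robot, not under them.
- bay_floor (a point): Middle of the empty right-hand bay's floor, 72 mm above the worktop; moves with the drawer. x into the unit, y left, z up. Bay 200 mm (x) by 157 mm (y), walls 58 mm high, divider 52 mm; drawer front 84 mm high over the floor. 86 mm free height when shut. Fully open, the rear 50 mm stay under the unit, whose top is 100 mm above this floor. The left bay holds a test strip box.
- drawer_handle: The upper drawer's handle, origin in the middle of the bar; moves with the drawer, axes as bay_floor (it pulls out to -x). Level bar along y, 10 mm thick, 110 mm long, 132 mm above the worktop, 35 mm in front of the white drawer front (gap behind it 30 mm). The unit is 172 mm high, its top begins 51 mm behind the bar: pinch the bar from above. The lower drawer's handle is 88 mm below.
- upper_drawer (a joint): Slide of the upper drawer in m: 0 fully shut, 0.150 fully open (end stop). It starts shut or up to 10 mm ajar. Plain slide without spring or catch, about 2.5 N friction; it stays where it is left.
- specimen_cup: Bystander: specimen cup with a green lid, 62 mm across, 68 mm high, right rear of the carton; origin in the middle of its underside.
- stain_bottle: Bystander: small violet dropper bottle, 37 mm across, 93 mm high, to the right of the drawer unit; origin in the middle of its underside.
- timer: Bystander: white bench timer 48 x 66 mm, 52 mm high, to the left of the drawer unit; origin in the middle of its underside.
Things that resemble listed ones, but are neither listed nor needed, are in the scene too. What is shaped like the slides_carton but purple, red or yellow is not meant.

How it is judged:
On the way, in this order (a step that is already met when the one before it is completed fails the run):
1. the carton lies on its long side on the worktop, let go and at rest (angle between slides_carton's own y axis and vertical between 1.45 and 1.69 rad and height (world z) of carton_center between 0.025 and 0.045 m and contact force between the fingers and slides_carton below 0.05 N and linear speed of slides_carton below 0.02 m/s and angular speed of slides_carton below 0.1 rad/s), for 0.2 s.
2. the upper drawer is being pulled out by its handle, 50 mm or more (value of joint upper_drawer above 0.05 m and contact force between the fingers and drawer_handle above 0.5 N and height (world z) of carton_center below 0.045 m).
3. the upper drawer stands open by at least 125 mm with the carton not in it yet (value of joint upper_drawer above 0.125 m and height (world z) of carton_center below 0.045 m), for 0.2 s.
4. the carton lies flat, released, in the right-hand bay of the open drawer (angle between slides_carton's own y axis and vertical between 1.45 and 1.69 rad and contact force between the fingers and slides_carton below 0.05 N and linear speed of slides_carton below 0.02 m/s and angular speed of slides_carton below 0.1 rad/s and z of carton_center in the frame of bay_floor between 0.028 and 0.044 m and x of carton_center in the frame of bay_floor between -0.1 and 0.1 m and y of carton_center in the frame of bay_floor between -0.078 and 0.078 m and value of joint upper_drawer above 0.1 m), for 0.2 s.
At the end, for the whole second after the job is handed in: The upper drawer is shut to within 5 mm, and the carton lies at rest on a long side (within about 7 degrees) on the floor of its right-hand bay (angle between slides_carton's own y axis and vertical between 1.45 and 1.69 rad and contact force between the fingers and slides_carton below 0.05 N and linear speed of slides_carton below 0.02 m/s and angular speed of slides_carton below 0.1 rad/s and z of carton_center in the frame of bay_floor between 0.028 and 0.044 m and x of carton_center in the frame of bay_floor between -0.1 and 0.1 m and y of carton_center in the frame of bay_floor between -0.078 and 0.078 m and value of joint upper_drawer below 0.005 m); the robot touches nothing.
It fails at once if the carton topples or falls: out of the fingers it turns faster than 5 rad/s or moves faster than 0.7 m/s (contact force between the fingers and slides_carton below 0.05 N and (angular speed of slides_carton above 5 rad/s or linear speed of slides_carton above 0.7 m/s)).
It fails at once if the drawer is slammed: it closes faster than 0.6 m/s (velocity of joint upper_drawer below -0.6 m/s).
It fails at once if the specimen cup, the stain bottle or the timer is shifted by more than 25 mm (distance of any of specimen_cup, stain_bottle, timer from where it was at the start of the episode above 0.025 m).
It also fails if it takes over 72 s, if anything falls off the work surface, if the arm or the gripper's body presses on something with over 40 N, if the wrist force passes 120 N, or if a joint passes its speed limit or range.

## Working session

There is one attempt and no reset: what is moved stays moved. The work goes in short steps, Python scripts to look and compute and a tool call to move; the robot and the scene stay as the last step left them, time stands still between calls to the robot, and variables do not carry over. Pictures are saved under pics/ and viewed, at most 10 in all, crops included, and the job is handed in when it is done.

Besides the shell and the picture viewer there is one more tool, called by a JSON object that holds its "op" and its "data". arm_command: Moves the arm, as the interface text tells. Shifts and turns lie within -1 to 1; 1 stands for 75 cm of shift or 60 degrees of turn. Its arguments: {"type":"object","properties":{"steps":{"type":"array"},"grip_force":{"type":"number"}},"required":["steps"]}

```bash
mkdir -p pics; ls; cat > look.py <<'E'
from plant import *
import cv2,numpy as np,sys
tag=sys.argv[1]
for n in ("scene","top"):
    p=read_camera(n); cv2.imwrite(f"pics/{n}_{tag}.png",p["pixels"][:,:,::-1])
    np.savez(f"{n}_{tag}.npz",**{k:np.array(v) for k,v in p.items()})
    C=-p["R"].T@p["t"]
    print(n,"cam",C.round(3))
    def ray(rc,z):
        d=p["R"].T@np.linalg.inv(p["K"])@np.array([rc[1],rc[0],1.]); return C+d*(z-C[2])/d[2]
    for q,z in dict(slides_carton=.06,drawer_handle=.132,specimen_cup=.034,stain_bottle=.045,timer=.026).items():
        for r in recognise(p,q)[:5]: print(q,round(r["conf"],2),np.round(r["point"]),ray(r["point"],z).round(3))
s=get_state(); print(s)
E
python3 look.py a
```

```text
pics
scene cam [-0.022 -1.506  0.957]
slides_carton 0.82 [286. 327.] [ 0.488 -0.289  0.06 ]
slides_carton 0.76 [248. 319.] [ 0.553 -0.06   0.06 ]
slides_carton 0.61 [330. 408.] [ 0.607 -0.575  0.06 ]
slides_carton 0.51 [258. 253.] [ 0.321 -0.033  0.06 ]
specimen_cup 0.78 [304. 386.] [ 0.628 -0.412  0.034]
stain_bottle 0.76 [259. 355.] [ 0.647 -0.157  0.045]
timer 0.27 [283. 328.] [ 0.517 -0.227  0.026]
top cam [-0.491  0.145  1.669]
slides_carton 0.65 [200. 468.] [ 0.626 -0.6    0.06 ]
slides_carton 0.64 [236. 311.] [ 0.586 -0.056  0.06 ]
drawer_handle 0.72 [238. 243.] [0.571 0.159 0.132]
specimen_cup 0.5 [206. 417.] [ 0.653 -0.432  0.034]
stain_bottle 0.65 [232. 244.] [0.655 0.155 0.045]
timer 0.69 [296. 170.] [0.477 0.407 0.026]
{'time': 0.6, 'qpos': array([-1.36701974e+00,  2.86241990e-01,  1.57665866e+00,  9.27427224e-06,
        1.27863601e+00, -1.49968940e-01]), 'dq': array([-0.0006367 , -0.00021084, -0.00032678,  0.00065289, -0.00064891,
        0.00105116]), 'joint_efforts': array([-2.59079525e-04, -4.05663085e+01, -2.92741227e+01, -1.31477123e-04,
        6.34443113e-04, -6.08277887e-06]), 'eef_pos': array([ 0.23387799, -0.63318268,  0.231386  ]), 'tcp_rot': array([9.84398984e-01, 1.75950675e-01, 5.19209908e-06, 2.78637296e-05]), 'contact_force': array([-0.30531202, -0.84165338, -0.12540861]), 'wrist_torque': array([-0.02778421, -0.00335812, -0.02391238]), 'finger_force': 0.0, 'opening': 0.9975165949214135}
```

```bash
python3 -c "
import cv2
a=cv2.imread('pics/scene_a.png');cv2.imwrite('pics/sa.png',cv2.resize(a[180:400,180:480],(800,587),interpolation=2))
a=cv2.imread('pics/top_a.png');cv2.imwrite('pics/ta.png',cv2.resize(a[120:360,140:500],(800,533),interpolation=2))"
```

```text
(no output)
```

View pics/sa.png

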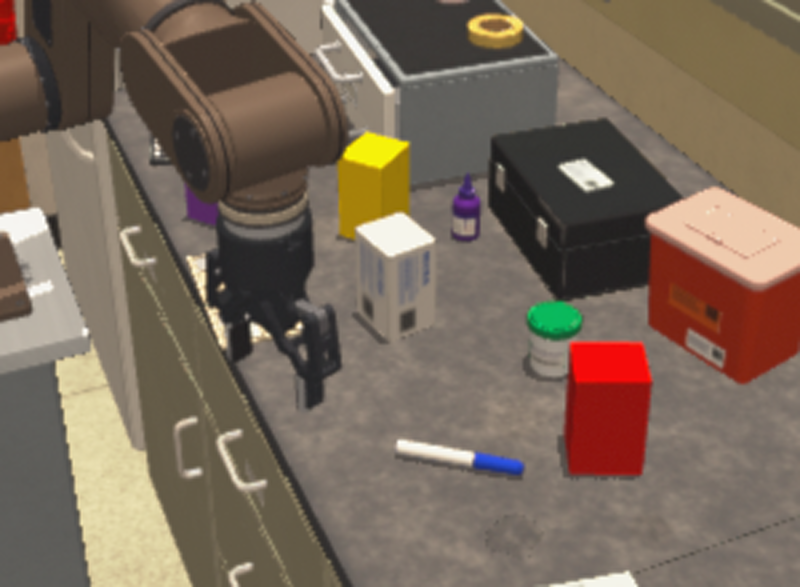

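View pics/ta.png

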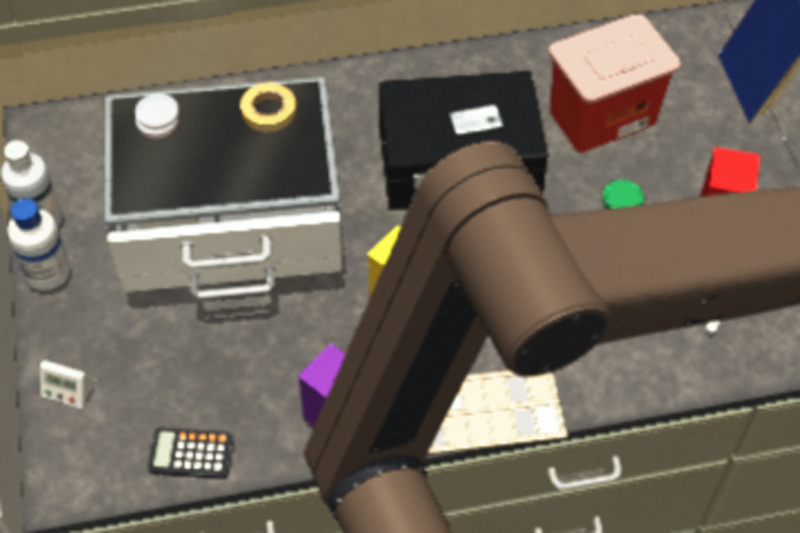

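The scene view shows the white/blue carton at about row 283, col 328, in front of the yellow decoy. The drawer unit is behind it, the cup at (304,386) and the violet bottle at (259,355). In the top view the arm hides the carton. The handle is at about (238,243). I'll zoom in on both for their corners.

```bash
python3 -c "
import cv2,numpy as np
a=cv2.imread('pics/scene_a.png')[252:316,300:360];b=cv2.imread('pics/top_a.png')[205:265,185:305]
A=cv2.resize(a,None,fx=9,fy=9,interpolation=2);B=cv2.resize(b,None,fx=4,fy=4,interpolation=2)
cv2.imwrite('pics/za.png',A)
cv2.imwrite('pics/zb.png',cv2.resize(b,None,fx=6.6,fy=6.6,interpolation=2))"
```

```text
(no output)
```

View pics/za.png

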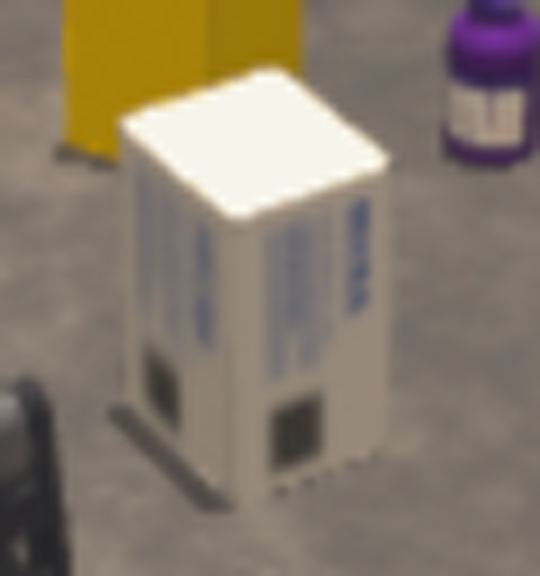

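View pics/zb.png

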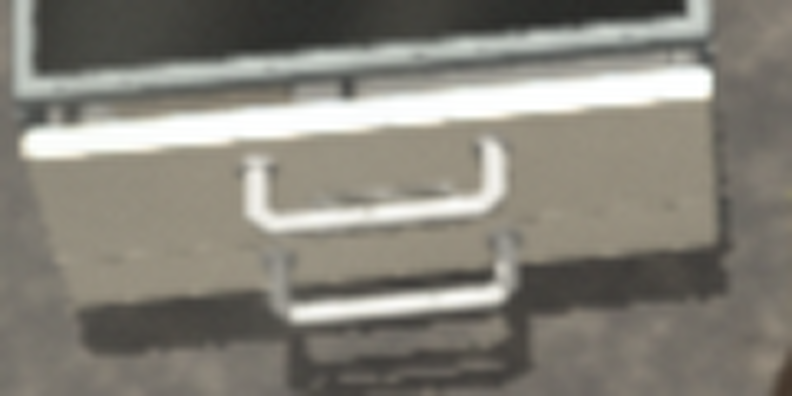

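The carton zoom gives clear corners: top (122,120), (68,272), (160,388), (218,238), and bottom near (505,238), as zoomed row, col. The handle bar runs from zoomed (222,262) to (203,497). Next I'll fit the poses.

```bash
cat > fit.py <<'E'
import numpy as np
from scipy.optimize import least_squares
def proj(f,X):
    d=np.load(f); c=X@d['R'].T+d['t']; p=c@d['K'].T; return p[:,:2]/p[:,2:]
def ray(f,uv,z):
    d=np.load(f); C=-d['R'].T@d['t']; r=d['R'].T@np.linalg.inv(d['K'])@np.array([uv[0],uv[1],1.]); return C+r*(z-C[2])/r[2]
def box(x,y,a,A,B,h):
    c,s=np.cos(a),np.sin(a)
    return np.array([[x+c*i*A/2-s*j*B/2,y+s*i*A/2+c*j*B/2,z] for i,j,z in h])
E
python3 - <<'E'
from fit import *
z=lambda L,f,o:(np.array(L)+.5)/f-.5+np.array(o)
uv=z([(120,122),(272,68),(388,160),(238,218),(238,505),(388,452),(128,400)],9,(300,252))
t=np.array([ray('scene_a.npz',p,.121) for p in uv[:4]]); b=np.array([ray('scene_a.npz',p,0.) for p in uv[4:]])
print(t.round(4),b.round(4))
for i in range(4): print(np.linalg.norm(t[i]-t[(i+1)%4]), np.degrees(np.arctan2(*(t[(i+1)%4]-t[i])[[1,0]])))
# order left, back, right, near in box coordinates
h=[(-1,1,.121),(1,1,.121),(1,-1,.121),(-1,-1,.121),(-1,-1,0),(1,-1,0),(-1,1,0)]
for A,B in((.066,.076),(.076,.066)):
    f=lambda v:(proj('scene_a.npz',box(*v,A,B,h))-uv).ravel()
    r=least_squares(f,[.49,-.29,0.]); print(A,B,r.x,np.degrees(r.x[2]),r.cost,r.fun.reshape(-1,2).round(1).tolist())
hv=z([(262,222),(497,203)],6.6,(185,205)); print(hv,[ray('top_a.npz',p,.134).round(4) for p in hv])
fv=z([(22,157),(712,95)],6.6,(185,205)); print([ray('top_a.npz',p,.156).round(4) for p in fv])
E
```

```text
[[ 0.4578 -0.2499  0.121 ]
 [ 0.5199 -0.238   0.121 ]
 [ 0.5321 -0.3091  0.121 ]
 [ 0.4715 -0.3218  0.121 ]] [[ 0.4721 -0.3175 -0.    ]
 [ 0.5326 -0.3101  0.    ]
 [ 0.4603 -0.2442  0.    ]]
0.06322249020737647 10.803925955166044
0.07213469974258753 -80.23358293375414
0.06194510279408626 -168.19000545627702
0.07321052731832292 100.78889731325759
0.066 0.076 [ 0.49619895 -0.27791529  0.16871661] 9.66674957231988 2.198647759347425 [[-0.6, -0.6], [0.3, -0.6], [1.0, -0.1], [-0.5, -0.0], [-0.2, 0.8], [0.7, -0.2], [-0.7, 0.5]]
0.076 0.066 [ 0.496882   -0.27831396  0.22839693] 13.086179984700326 14.938756351932213 [[-1.0, 1.1], [1.8, -0.5], [1.8, -1.8], [-1.6, -0.2], [-1.2, 0.7], [1.4, -2.0], [-1.1, 2.3]]
[[224.27272727 238.21212121]
 [259.87878788 235.33333333]] [array([0.5808, 0.215 , 0.134 ]), array([0.5699, 0.107 , 0.134 ])]
[array([0.6233, 0.3182, 0.156 ]), array([0.5953, 0.0006, 0.156 ])]
```

```bash
python3 - <<'E'
import numpy as np
from scipy.spatial.transform import Rotation as R
E=R.from_euler
g=np.array([.496,-.278,.06])
for yaw in (9.7,-170.3):
  for lean in (-60,-45,-30,0,30,45,60):
    # tool down with y at angle yaw: x at yaw+90
    T=E('z',yaw+90,degrees=True)*E('x',180,degrees=True)*E('y',lean,degrees=True)
    z=T.apply([0,0,1]); out=[]
    for L,s in ((.2,1.5),(.2,2.),(.3,1.5),(.3,2.)):
      wc=g-L*z; r=np.hypot(*wc[:2]); q1=np.arctan2(wc[1],wc[0])-np.arcsin(.1/r)
      W=(E('z',q1)*E('y',s)).inv()*T*E('z',-90,degrees=True)
      a=W.as_euler('ZYZ'); out.append(np.r_[q1,a].round(2).tolist())
    print(yaw,lean,z.round(2),out)
E
```

```text
9.7 -60 [ 0.15 -0.85 -0.5 ] [[-0.44, -0.93, 1.1, -0.4], [-0.44, -1.23, 0.85, 0.14], [-0.27, -0.98, 1.23, -0.29], [-0.27, -1.2, 1.0, 0.2]]
9.7 -45 [ 0.12 -0.7  -0.71] [[-0.49, -0.65, 1.18, -0.55], [-0.49, -0.88, 0.81, -0.14], [-0.37, -0.69, 1.26, -0.44], [-0.37, -0.89, 0.9, -0.04]]
9.7 -30 [ 0.08 -0.49 -0.87] [[-0.56, -0.4, 1.3, -0.68], [-0.56, -0.52, 0.85, -0.43], [-0.48, -0.42, 1.33, -0.61], [-0.48, -0.54, 0.88, -0.35]]
9.7 0 [ 0.  0. -1.] [[-0.69, 0.0, 1.64, -0.86], [-0.69, 0.0, 1.14, -0.86], [-0.69, 0.0, 1.64, -0.86], [-0.69, 0.0, 1.14, -0.86]]
9.7 30 [-0.08  0.49 -0.87] [[-0.79, 0.33, 2.06, -0.87], [-0.79, 0.29, 1.58, -1.02], [-0.83, 0.31, 2.07, -0.91], [-0.83, 0.27, 1.59, -1.06]]
9.7 45 [-0.12  0.7  -0.71] [[-0.83, 0.52, 2.27, -0.79], [-0.83, 0.41, 1.82, -1.04], [-0.88, 0.49, 2.29, -0.85], [-0.88, 0.37, 1.84, -1.08]]
9.7 60 [-0.15  0.85 -0.5 ] [[-0.85, 0.79, 2.45, -0.61], [-0.85, 0.54, 2.05, -1.01], [-0.91, 0.74, 2.49, -0.68], [-0.91, 0.48, 2.08, -1.06]]
-170.3 -60 [-0.15  0.85 -0.5 ] [[-0.85, 0.79, 2.45, 2.53], [-0.85, 0.54, 2.05, 2.14], [-0.91, 0.74, 2.49, 2.46], [-0.91, 0.48, 2.08, 2.08]]
-170.3 -45 [-0.12  0.7  -0.71] [[-0.83, 0.52, 2.27, 2.36], [-0.83, 0.41, 1.82, 2.11], [-0.88, 0.49, 2.29, 2.29], [-0.88, 0.37, 1.84, 2.06]]
-170.3 -30 [-0.08  0.49 -0.87] [[-0.79, 0.33, 2.06, 2.28], [-0.79, 0.29, 1.58, 2.12], [-0.83, 0.31, 2.07, 2.23], [-0.83, 0.27, 1.59, 2.08]]
-170.3 0 [-0. -0. -1.] [[-0.69, 0.0, 1.64, 2.28], [-0.69, -0.0, 1.14, 2.28], [-0.69, 0.0, 1.64, 2.28], [-0.69, -0.0, 1.14, 2.28]]
-170.3 30 [ 0.08 -0.49 -0.87] [[-0.56, -0.4, 1.3, 2.46], [-0.56, -0.52, 0.85, 2.71], [-0.48, -0.42, 1.33, 2.53], [-0.48, -0.54, 0.88, 2.79]]
-170.3 45 [ 0.12 -0.7  -0.71] [[-0.49, -0.65, 1.18, 2.59], [-0.49, -0.88, 0.81, 3.0], [-0.37, -0.69, 1.26, 2.7], [-0.37, -0.89, 0.9, 3.1]]
-170.3 60 [ 0.15 -0.85 -0.5 ] [[-0.44, -0.93, 1.1, 2.74], [-0.44, -1.23, 0.85, -3.01], [-0.27, -0.98, 1.23, 2.85], [-0.27, -1.2, 1.0, -2.94]]
```

```bash
cat > rel.py <<'E'
import sys,numpy as np
from plant import get_state
from scipy.spatial.transform import Rotation as R
# args: groups of x,y,z,yaw(deg of tool y),lean(deg)
s=get_state(); p=s["eef_pos"]; Q=R.from_quat(s["tcp_rot"])
def tool(yaw,lean): return R.from_euler('z',yaw+90,degrees=True)*R.from_euler('x',180,degrees=True)*R.from_euler('y',lean,degrees=True)
for a in sys.argv[1:]:
    x,y,z,yaw,lean=map(float,a.split(','))
    print("tr",(Q.inv().apply(np.array([x,y,z])-p)/.75).round(4).tolist(),"tw",np.degrees((Q.inv()*tool(yaw,lean)).as_rotvec()/60).round(4).tolist())
print(round(s["time"],2),p.round(4),Q.apply([0,1,0]).round(3),Q.apply([0,0,1]).round(3),s["qpos"].round(2),s["contact_force"].round(1),round(s["opening"],3))
E
python3 rel.py .44,-.40,.30,9.7,0 .44,-.25,.26,9.7,-45
```

```text
tr [0.3655, -0.1965, -0.0915] tw [0.0, 0.0, -1.3239]
tr [0.4348, -0.3841, -0.0382] tw [-0.518, -0.6236, -1.2506]
0.6 [ 0.2339 -0.6332  0.2314] [ 0.346 -0.938  0.   ] [ 0. -0. -1.] [-1.37  0.29  1.58  0.    1.28 -0.15] [-0.3 -0.8 -0.1] 0.998
```

{"op": "arm_command", "data": {"steps": [{"translation": [0.07,-0.04,-0.09],"twist": [0,0,-0.18],"fingers": 1},{"translation": [0.15,-0.08,-0.09],"twist": [0,0,-0.36],"fingers": 1},{"translation": [0.22,-0.12,-0.09],"twist": [0,0,-0.54],"fingers": 1},{"translation": [0.29,-0.16,-0.09],"twist": [0,0,-0.72],"fingers": 1},{"translation": [0.365,-0.196,-0.09],"twist": [0,0,-0.9],"fingers": 1}], "grip_force": 30}}

```text
time: 1.23
eef_pos: [0.4264, -0.4142, 0.2993]
tcp_rot: [0.797, 0.604, 0.0, 0.001]
contact_force: [-0.0, -1.0, -0.3]
opening: 1.001
finger_force: 0.0
```

```bash
python3 rel.py .44,-.25,.26,9.7,-45 .4797,-.1816,.1572,9.7,-45
```

```text
tr [0.2157, -0.0418, 0.0522] tw [-0.1653, -0.7366, -0.4012]
tr [0.3179, -0.0156, 0.1893] tw [-0.1653, -0.7366, -0.4012]
1.23 [ 0.4264 -0.4142  0.2993] [ 0.963 -0.27   0.001] [ 0.001 -0.001 -1.   ] [-0.94  0.06  1.71  0.    1.37 -0.67] [-0.  -1.  -0.3] 1.001
```

{"op": "arm_command", "data": {"steps": [{"translation": [0.05,-0.01,0],"twist": [-0.033,-0.147,-0.08],"fingers": 1},{"translation": [0.1,-0.02,0],"twist": [-0.066,-0.294,-0.16],"fingers": 1},{"translation": [0.16,-0.03,0.02],"twist": [-0.1,-0.442,-0.24],"fingers": 1},{"translation": [0.21,-0.04,0.04],"twist": [-0.132,-0.589,-0.321],"fingers": 1},{"translation": [0.24,-0.04,0.06],"twist": [-0.165,-0.737,-0.401],"fingers": 1}]}}

```text
time: 1.85
eef_pos: [0.4466, -0.2327, 0.2545]
tcp_rot: [0.596, 0.705, -0.248, 0.295]
contact_force: [-0.3, -0.5, -0.7]
opening: 0.997
finger_force: 0.0
```

```bash
python3 rel.py .4797,-.1816,.1572,9.7,-45
```

```text
tr [0.1343, 0.0548, 0.0488] tw [0.0001, 0.005, -0.0015]
1.85 [ 0.4466 -0.2327  0.2545] [0.986 0.167 0.001] [ 0.12  -0.701 -0.703] [-0.38 -0.26  2.22 -0.87  0.91 -0.08] [-0.3 -0.5 -0.7] 0.997
```

{"op": "arm_command", "data": {"steps": [{"translation": [0.07,0.03,0.02],"twist": [0,0,0],"fingers": 1},{"translation": [0.134,0.055,0.049],"twist": [0,0.005,0],"fingers": 1},{"translation": [0.134,0.055,0.049],"twist": [0,0.005,0],"fingers": 1},{"translation": [0.134,0.055,0.049],"twist": [0,0.005,0],"fingers": 1}]}}

```text
time: 2.35
eef_pos: [0.4802, -0.1838, 0.1583]
tcp_rot: [0.598, 0.705, -0.246, 0.29]
contact_force: [-0.2, -0.7, 1.2]
opening: 1.001
finger_force: 0.0
```

```bash
python3 rel.py .4955,-.2737,.0648,9.7,-45; python3 look.py b | grep -E "carton|top"; python3 -c "
import cv2
a=cv2.imread('pics/top_b.png');b=cv2.imread('pics/scene_b.png')
cv2.imwrite('pics/tb.png',cv2.hconcat([cv2.resize(a[180:330,290:440],(400,400),interpolation=2),cv2.resize(b[210:340,260:390],(400,400),interpolation=2)]))"
```

```text
tr [0.0014, 0.0007, 0.1741] tw [-0.0038, -0.0043, -0.0043]
2.35 [ 0.4802 -0.1838  0.1583] [0.987 0.163 0.   ] [ 0.115 -0.695 -0.71 ] [-0.25 -0.03  2.22 -1.    0.88  0.23] [-0.2 -0.7  1.2] 1.001
slides_carton 0.97 [249. 319.] [ 0.551 -0.067  0.06 ]
slides_carton 0.84 [244. 258.] [0.366 0.051 0.06 ]
slides_carton 0.76 [330. 408.] [ 0.608 -0.573  0.06 ]
slides_carton 0.63 [282. 328.] [ 0.498 -0.273  0.06 ]
top cam [-0.491  0.145  1.669]
slides_carton 0.78 [206. 464.] [ 0.604 -0.575  0.06 ]
slides_carton 0.71 [251. 327.] [ 0.519 -0.094  0.06 ]
slides_carton 0.62 [247. 383.] [ 0.499 -0.271  0.06 ]
```

View pics/tb.png

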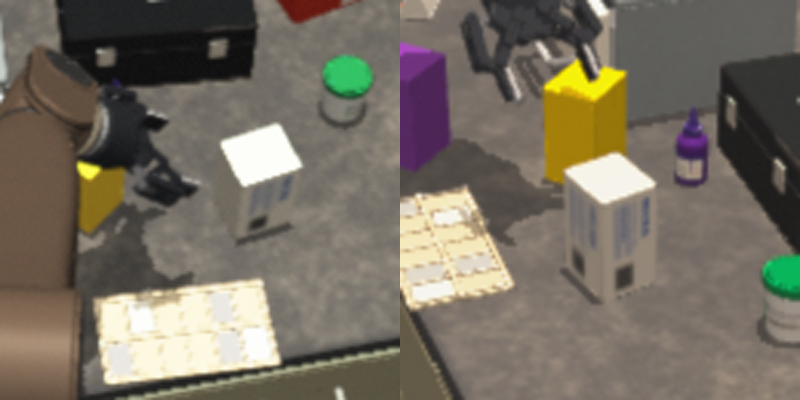

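The left half (top view) shows the carton unobstructed, its top corners at crop (221,156), (281,125), (300,163), (239,185). The fingers are poised over empty worktop between it and the yellow decoy. I'll refine the carton pose with these corners.

```bash
python3 - <<'E'
from fit import *
uv=(np.array([(221,156),(281,125),(300,163),(239,185)])+.5)/(8/3)-.5+np.array([290,180])
t=np.array([ray('top_b.npz',p,.121) for p in uv]);print(t.round(4),t.mean(0))
h=[(-1,1,.121),(1,1,.121),(1,-1,.121),(-1,-1,.121)]
d=np.linalg.norm(t-np.roll(t,-1,0),axis=1);print(d)
for k in (0,):
    f=lambda v:(proj('top_b.npz',box(*v,.066,.076,h))-uv).ravel()
    r=least_squares(f,[.49,-.28,.17]);print(r.x,np.degrees(r.x[2]),r.cost)
E
```

```text
[[ 0.5    -0.2316  0.121 ]
 [ 0.5286 -0.3113  0.121 ]
 [ 0.4726 -0.3183  0.121 ]
 [ 0.4573 -0.2418  0.121 ]] [ 0.48962254 -0.27573243  0.121     ]
[0.08468145 0.05638156 0.0780647  0.04392873]
[ 0.49000543 -0.27556582 -1.40238013] -80.35046288410965 40.55655596806968
```

{"op": "arm_command", "data": {"steps": [{"translation": [0.001,-0.002,0.06],"twist": [0,-0.004,-0.004],"fingers": 1},{"translation": [0.001,-0.002,0.12],"twist": [0,-0.004,-0.004],"fingers": 1},{"translation": [0.001,-0.002,0.174],"twist": [0,-0.004,-0.004],"fingers": 1},{"translation": [0.001,-0.002,0.174],"twist": [0,-0.004,-0.004],"fingers": 1},{"translation": [0.001,-0.002,0.174],"twist": [0,-0.004,-0.004],"fingers": 0.75}], "grip_force": 25}}

```text
time: 3.58
eef_pos: [0.4929, -0.2733, 0.0638]
tcp_rot: [0.596, 0.706, -0.248, 0.291]
contact_force: [-0.5, 0.1, 0.6]
opening: 0.881
finger_force: 0.0
```

{"op": "arm_command", "data": {"steps": [{"translation": [0,0,0],"twist": [0,0,0],"fingers": 0.6},{"translation": [0,0,0],"twist": [0,0,0],"fingers": 0.4},{"translation": [0,0,0],"twist": [0,0,0],"fingers": 0.3},{"translation": [0,0,0],"twist": [0,0,0],"fingers": 0.2}], "grip_force": 25}}

```text
time: 4.08
eef_pos: [0.4936, -0.2734, 0.0646]
tcp_rot: [0.596, 0.706, -0.248, 0.292]
contact_force: [-2.9, 4.0, 6.5]
opening: 0.763
finger_force: 28.8
```

```bash
python3 look.py c|grep -E "carton|finger"; python3 rel.py .4934,-.2728,.0648,9.7,-45 .4934,-.2728,.0848,9.7,-45 ; python3 -c "
import cv2
a=cv2.imread('pics/top_c.png');b=cv2.imread('pics/scene_c.png')
cv2.imwrite('pics/tc.png',cv2.hconcat([cv2.resize(a[180:330,290:440],(400,400),interpolation=2),cv2.resize(b[210:340,260:390],(400,400),interpolation=2)]))"
```

```text
slides_carton 0.93 [246. 261.] [0.37  0.037 0.06 ]
slides_carton 0.89 [330. 407.] [ 0.605 -0.575  0.06 ]
slides_carton 0.58 [285. 327.] [ 0.49  -0.283  0.06 ]
slides_carton 0.58 [242. 326.] [ 0.596 -0.028  0.06 ]
slides_carton 0.76 [243. 390.] [ 0.509 -0.296  0.06 ]
slides_carton 0.63 [302. 291.] [0.364 0.048 0.06 ]
slides_carton 0.58 [207. 466.] [ 0.6  -0.58  0.06]
         0.42722091,  -0.04967209]), 'eef_pos': array([ 0.49362156, -0.2735388 ,  0.06464605]), 'tcp_rot': array([ 0.59623037,  0.70574244, -0.24790181,  0.29151613]), 'contact_force': array([-0.85799355,  4.49527691,  5.8031465 ]), 'wrist_torque': array([ 0.07487349, -0.03860749, -0.05238052]), 'finger_force': 28.821320235729218, 'opening': 0.7640916336806464}
tr [0.0006, -0.0001, -0.0009] tw [-0.0032, -0.0, -0.0001]
tr [-0.0183, -0.0002, -0.0197] tw [-0.0032, -0.0, -0.0001]
4.67 [ 0.4936 -0.2735  0.0646] [ 0.986  0.166 -0.002] [ 0.116 -0.698 -0.707] [-0.43  0.2   2.19 -1.25  0.67  0.41] [-0.9  4.5  5.8] 0.764
```

View pics/tc.png

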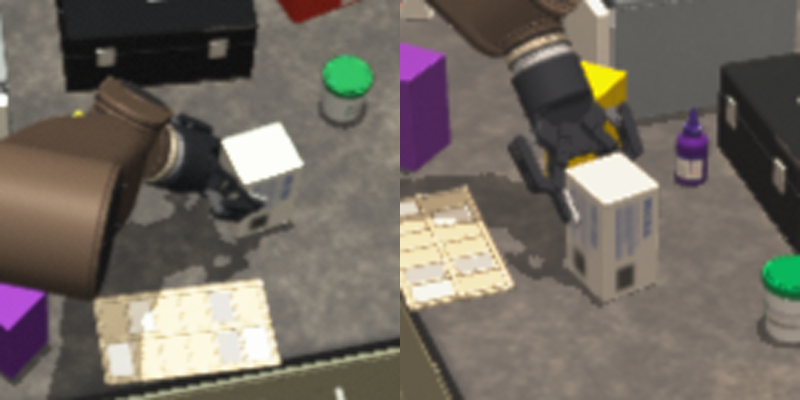

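The carton is held (opening 0.764, about 65 mm) and still upright, with the fingers on its upper left part. Next I lift it slightly and turn it.

{"op": "arm_command", "data": {"steps": [{"translation": [-0.012,0,-0.012],"twist": [0,0,0],"fingers": 0.2},{"translation": [-0.024,0,-0.024],"twist": [0,0,0],"fingers": 0.2},{"translation": [-0.024,0,-0.024],"twist": [0,0.1,0],"fingers": 0.2},{"translation": [-0.024,0,-0.024],"twist": [0,0.25,0],"fingers": 0.2},{"translation": [-0.024,0,-0.024],"twist": [0,0.4,0],"fingers": 0.2}], "grip_force": 40}}

```text
time: 5.3
eef_pos: [0.4918, -0.2727, 0.0878]
tcp_rot: [0.634, 0.75, -0.123, 0.14]
contact_force: [0.5, -0.7, -2.1]
opening: 0.764
finger_force: 43.3
```

```bash
python3 rel.py .4934,-.2728,.0898,9.7,45
```

```text
tr [-0.0014, 0.0021, -0.0024] tw [-0.006, 1.1073, -0.0049]
5.3 [ 0.4918 -0.2727  0.0878] [ 0.986  0.165 -0.007] [ 0.054 -0.362 -0.931] [-0.56  0.13  2.09 -0.43  0.72 -0.43] [ 0.5 -0.7 -2.1] 0.764
```

{"op": "arm_command", "data": {"steps": [{"translation": [0,0,0],"twist": [0,0.16,0],"fingers": 0.2},{"translation": [0,0,0],"twist": [0,0.32,0],"fingers": 0.2},{"translation": [0,0,0],"twist": [0,0.48,0],"fingers": 0.2},{"translation": [0,0,0],"twist": [0,0.64,0],"fingers": 0.2},{"translation": [0,0,0],"twist": [0,0.8,0],"fingers": 0.2}]}}

```text
time: 5.92
eef_pos: [0.4922, -0.2742, 0.0885]
tcp_rot: [0.63, 0.742, 0.146, -0.176]
contact_force: [-0.6, 0.2, -2.4]
opening: 0.765
finger_force: 43.2
```

{"op": "arm_command", "data": {"steps": [{"translation": [0,0,0],"twist": [0,0.15,0],"fingers": 0.2},{"translation": [0,0,0],"twist": [0,0.3,0],"fingers": 0.2},{"translation": [0,0,0],"twist": [0,0.3,0],"fingers": 0.2},{"translation": [0,0,0],"twist": [0,0.3,0],"fingers": 0.2}]}}

```text
time: 6.42
eef_pos: [0.4921, -0.2736, 0.0882]
tcp_rot: [0.6, 0.706, 0.24, -0.288]
contact_force: [-0.7, -0.1, -0.9]
opening: 0.764
finger_force: 43.2
```

```bash
python3 rel.py .4934,-.2728,.0898,9.7,45 .4934,-.2728,.0426,9.7,45;python3 look.py d|grep -E "carton|top"; python3 -c "
import cv2
a=cv2.imread('pics/top_d.png');b=cv2.imread('pics/scene_d.png')
cv2.imwrite('pics/td.png',cv2.hconcat([cv2.resize(a[180:330,290:440],(400,400),interpolation=2),cv2.resize(b[210:340,260:390],(400,400),interpolation=2)]))"
```

```text
tr [0.002, 0.0019, -0.0011] tw [-0.0016, 0.015, -0.0081]
tr [-0.0418, 0.0023, 0.0441] tw [-0.0016, 0.015, -0.0081]
6.42 [ 0.4921 -0.2736  0.0882] [ 0.986  0.164 -0.007] [-0.119  0.686 -0.718] [-0.85  0.54  1.66  0.37  1.63 -1.13] [-0.7 -0.1 -0.9] 0.764
slides_carton 0.93 [251. 317.] [ 0.538 -0.079  0.06 ]
slides_carton 0.64 [282. 324.] [ 0.485 -0.267  0.06 ]
slides_carton 0.61 [245. 260.] [0.369 0.041 0.06 ]
top cam [-0.491  0.145  1.669]
slides_carton 0.93 [253. 385.] [ 0.475 -0.271  0.06 ]
slides_carton 0.73 [209. 469.] [ 0.588 -0.587  0.06 ]
```

View pics/td.png

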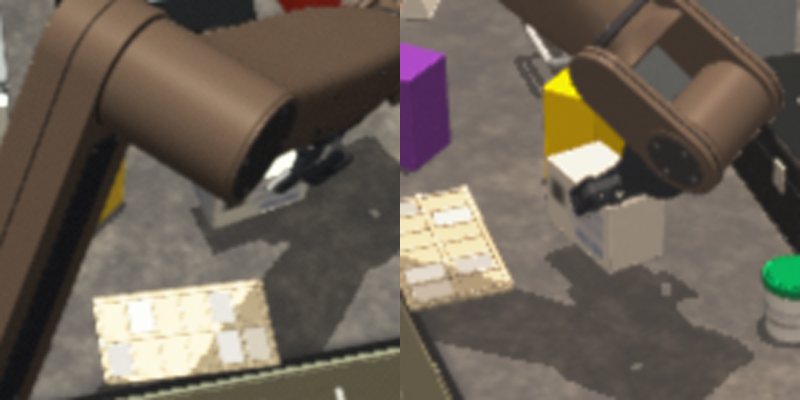

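Both views show the carton horizontal, held a few cm above the worktop. I lower it in small steps.

{"op": "arm_command", "data": {"steps": [{"translation": [-0.02,0.002,0.02],"twist": [0,0.015,0],"fingers": 0.2},{"translation": [-0.034,0.002,0.036],"twist": [0,0.015,0],"fingers": 0.2},{"translation": [-0.04,0.002,0.0415],"twist": [0,0.015,0],"fingers": 0.2},{"translation": [-0.0425,0.002,0.044],"twist": [0,0.015,0],"fingers": 0.2},{"translation": [-0.0425,0.002,0.044],"twist": [0,0.015,0],"fingers": 0.2}]}}

```text
time: 7.65
eef_pos: [0.4923, -0.2727, 0.046]
tcp_rot: [0.597, 0.703, 0.247, -0.298]
contact_force: [-5.9, 3.6, 11.5]
opening: 0.76
finger_force: 43.7
```

{"op": "arm_command", "data": {"steps": [{"translation": [0.001,0,-0.001],"twist": [0,0,0],"fingers": 0.2},{"translation": [0.001,0,-0.001],"twist": [0,0,0],"fingers": 0.6},{"translation": [0.001,0,-0.001],"twist": [0,0,0],"fingers": 0.8},{"translation": [0.001,0,-0.001],"twist": [0,0,0],"fingers": 1},{"translation": [0.001,0,-0.001],"twist": [0,0,0],"fingers": 1}], "grip_force": 20}}

```text
time: 8.28
eef_pos: [0.4933, -0.2735, 0.0435]
tcp_rot: [0.598, 0.704, 0.246, -0.295]
contact_force: [0.5, -0.6, -0.4]
opening: 1.0
finger_force: 0.0
```

```bash
python3 rel.py .507,-.36,.135,9.7,45
```

```text
tr [0.004, -0.0017, -0.1688] tw [-0.0011, -0.0016, -0.0081]
8.28 [ 0.4933 -0.2735  0.0435] [ 0.987  0.163 -0.007] [-0.121  0.698 -0.706] [-0.85  0.61  1.65  0.38  1.58 -1.15] [ 0.5 -0.6 -0.4] 1.0
```

{"op": "arm_command", "data": {"steps": [{"translation": [0,0,-0.06],"twist": [0,0,0],"fingers": 1},{"translation": [0,0,-0.12],"twist": [0,0,0],"fingers": 1},{"translation": [0,0,-0.19],"twist": [0,0,0],"fingers": 1},{"translation": [0.05,0,-0.25],"twist": [0,-0.1,0],"fingers": 1},{"translation": [0.1,0,-0.28],"twist": [0,-0.25,0],"fingers": 1}]}}

```text
time: 8.9
eef_pos: [0.5105, -0.3702, 0.2461]
tcp_rot: [0.627, 0.736, 0.164, -0.198]
contact_force: [1.0, -0.1, 1.3]
opening: 1.001
finger_force: 0.0
```

```bash
python3 rel.py .48,-.1,.3,-5.3,0 .5746,.161,.26,-5.3,0;  python3 look.py e|grep -E "carton|top"
```

```text
tr [0.35, 0.0174, 0.1174] tw [-0.0687, -0.4931, 0.2355]
tr [0.6046, 0.1981, 0.3234] tw [-0.0687, -0.4931, 0.2355]
8.9 [ 0.5105 -0.3702  0.2461] [ 0.987  0.161 -0.006] [-0.085  0.49  -0.868] [-0.89  0.41  1.46  0.25  1.74 -1.06] [ 1.  -0.1  1.3] 1.001
slides_carton 0.67 [288. 326.] [ 0.481 -0.3    0.06 ]
slides_carton 0.66 [252. 321.] [ 0.55  -0.087  0.06 ]
slides_carton 0.59 [245. 261.] [0.373 0.045 0.06 ]
slides_carton 0.56 [330. 409.] [ 0.611 -0.575  0.06 ]
top cam [-0.491  0.145  1.669]
slides_carton 0.96 [254. 390.] [ 0.469 -0.287  0.06 ]
slides_carton 0.72 [208. 464.] [ 0.595 -0.572  0.06 ]
slides_carton 0.48 [255. 330.] [ 0.504 -0.101  0.06 ]
```

{"op": "arm_command", "data": {"steps": [{"translation": [0.06,0,-0.02],"twist": [-0.014,-0.1,0.047],"fingers": 0.6},{"translation": [0.13,0,0],"twist": [-0.028,-0.2,0.094],"fingers": 0.2},{"translation": [0.2,0.01,0.03],"twist": [-0.042,-0.3,0.14],"fingers": -0.2},{"translation": [0.28,0.017,0.08],"twist": [-0.056,-0.4,0.19],"fingers": -0.3},{"translation": [0.35,0.017,0.117],"twist": [-0.069,-0.493,0.2355],"fingers": -0.3}]}}

```text
time: 10.12
eef_pos: [0.4792, -0.1018, 0.3004]
tcp_rot: [0.739, 0.674, 0.001, -0.001]
contact_force: [2.3, 0.7, -0.3]
opening: 0.352
finger_force: 0.0
```

```bash
python3 rel.py .5746,.161,.22,-5.3,0
```

```text
tr [0.3603, 0.0943, 0.1081] tw [-0.0001, -0.0024, -0.0]
10.12 [ 0.4792 -0.1018  0.3004] [ 0.996 -0.092 -0.   ] [ 0.     0.003 -1.   ] [-0.42 -0.18  1.94  0.    1.39 -0.33] [ 2.3  0.7 -0.3] 0.352
```

{"op": "arm_command", "data": {"steps": [{"translation": [0.08,0.02,0],"twist": [0,0,0],"fingers": -0.3},{"translation": [0.16,0.04,0.02],"twist": [0,0,0],"fingers": -0.3},{"translation": [0.25,0.065,0.04],"twist": [0,0,0],"fingers": -0.3},{"translation": [0.32,0.084,0.07],"twist": [0,0,0],"fingers": -0.3},{"translation": [0.36,0.094,0.108],"twist": [0,-0.0024,0],"fingers": -0.3}]}}

```text
time: 10.75
eef_pos: [0.5751, 0.1622, 0.2206]
tcp_rot: [0.738, 0.675, 0.001, -0.001]
contact_force: [1.0, -0.4, -0.3]
opening: 0.35
finger_force: 0.0
```

```bash
python3 rel.py .5746,.161,.22,-5.3,0 .5746,.161,.114,-5.3,0;python3 look.py f|grep -E "handle|carton|top"; python3 -c "
import cv2
a=cv2.imread('pics/top_f.png');b=cv2.imread('pics/scene_f.png')
cv2.imwrite('pics/tf.png',cv2.hconcat([cv2.resize(a[200:290,200:290],(400,400),interpolation=2),cv2.resize(a[190:310,310:430],(400,400),interpolation=2)]))"
```

```text
tr [-0.0016, -0.0006, 0.0008] tw [0.0001, -0.0029, 0.0042]
tr [-0.0021, -0.0006, 0.1422] tw [0.0001, -0.0029, 0.0042]
10.75 [0.5751 0.1622 0.2206] [ 0.996 -0.088  0.   ] [ 0.     0.003 -1.   ] [0.1  0.13 1.78 0.   1.23 0.19] [ 1.  -0.4 -0.3] 0.35
slides_carton 0.91 [289. 326.] [ 0.478 -0.306  0.06 ]
slides_carton 0.86 [243. 259.] [0.371 0.06  0.06 ]
slides_carton 0.82 [329. 406.] [ 0.605 -0.571  0.06 ]
slides_carton 0.68 [252. 321.] [ 0.55  -0.087  0.06 ]
drawer_handle 0.56 [197. 305.] [0.609 0.218 0.132]
drawer_handle 0.44 [208. 316.] [0.611 0.104 0.132]
top cam [-0.491  0.145  1.669]
slides_carton 0.9 [254. 383.] [ 0.476 -0.263  0.06 ]
slides_carton 0.72 [245. 321.] [ 0.547 -0.08   0.06 ]
```

View pics/tf.png

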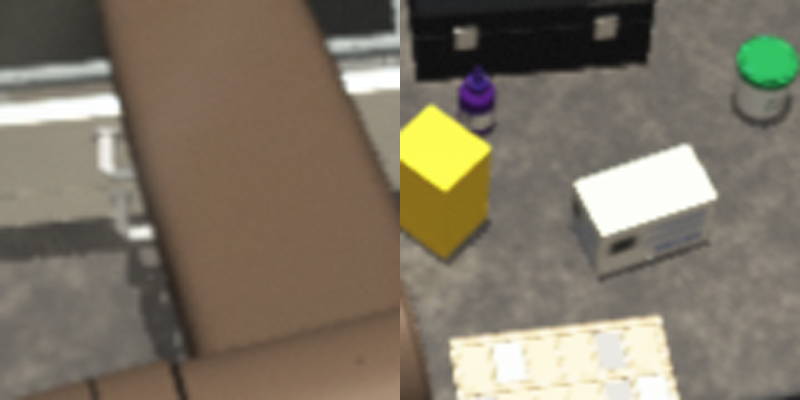

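Right half: the carton lies flat on its long side, standing clear, with top corners at crop (576,183), (690,146), (717,192), (600,236). The left half shows the handle hidden by the arm. I compute the carton pose and lower onto the bar.

```bash
python3 - <<'E'
from fit import *
uv=(np.array([(176,183),(290,146),(317,192),(200,236),(201,278)])+.5)/(10/3)-.5+np.array([310,190])
t=np.array([ray('top_f.npz',p,.076) for p in uv[:4]]);print(t.round(4),t.mean(0))
h=[(-1,1,.076),(-1,-1,.076)]
h=[(1,1,.076),(1,-1,.076),(-1,-1,.076),(-1,1,.076),(-1,1,0)]
f=lambda v:(proj('top_f.npz',box(*v,.066,.121,h))-uv).ravel()
r=least_squares(f,[.49,-.28,.17]);print(r.x,np.degrees(r.x[2]),r.cost,r.fun.round(1))
E
```

```text
[[ 0.5117 -0.2053  0.076 ]
 [ 0.5313 -0.3223  0.076 ]
 [ 0.4757 -0.3329  0.076 ]
 [ 0.4501 -0.213   0.076 ]] [ 0.49219462 -0.26838245  0.076     ]
[ 0.49239036 -0.26920959  0.18696215] 10.712142165294894 3.2405238877279308 [-0.7 -0.4 -0.3 -1.2  1.   1.1  1.   0.2 -1.   0.2]
```

{"op": "arm_command", "data": {"steps": [{"translation": [-0.002,0,0.05],"twist": [0,-0.003,0.004],"fingers": -0.3},{"translation": [-0.002,0,0.1],"twist": [0,-0.003,0.004],"fingers": -0.3},{"translation": [-0.002,0,0.14],"twist": [0,-0.003,0.004],"fingers": -0.3},{"translation": [-0.002,0,0.14],"twist": [0,-0.003,0.004],"fingers": -0.3}]}}

```text
time: 11.85
eef_pos: [0.5742, 0.158, 0.1156]
tcp_rot: [0.74, 0.673, -0.001, -0.0]
contact_force: [-0.5, -0.5, -0.1]
opening: 0.355
finger_force: 0.0
```

{"op": "arm_command", "data": {"steps": [{"translation": [0,0,0],"twist": [0,0,0],"fingers": -1},{"translation": [0,0,0],"twist": [0,0,0],"fingers": -1},{"translation": [0,0,0],"twist": [0,0,0],"fingers": -1},{"translation": [0,0,0],"twist": [0,0,0],"fingers": -1}], "grip_force": 40}}

```text
time: 12.35
eef_pos: [0.5742, 0.1581, 0.1161]
tcp_rot: [0.739, 0.673, -0.001, 0.0]
contact_force: [-0.2, -0.5, 1.4]
opening: 0.098
finger_force: 39.0
```

```bash
python3 rel.py .5,.167,.1156,-5.3,0 .4244,.1719,.1156,-5.3,0
```

```text
tr [0.0025, -0.0995, 0.0007] tw [-0.0007, 0.001, -0.0013]
tr [-0.0005, -0.2005, 0.0008] tw [-0.0007, 0.001, -0.0013]
12.35 [0.5742 0.1581 0.1161] [ 0.996 -0.094 -0.001] [-0.001 -0.001 -1.   ] [ 0.1   0.23  1.86 -0.    1.04  0.19] [-0.2 -0.5  1.4] 0.098
```

{"op": "arm_command", "data": {"steps": [{"translation": [0,-0.03,0],"twist": [0,0,0],"fingers": -1},{"translation": [0,-0.065,0],"twist": [0,0,0],"fingers": -1},{"translation": [0,-0.1,0],"twist": [0,0,0],"fingers": -1},{"translation": [0,-0.13,0],"twist": [0,0,0],"fingers": -1},{"translation": [0,-0.155,0],"twist": [0,0,0],"fingers": -1}]}}

```text
time: 12.98
eef_pos: [0.4583, 0.1678, 0.1161]
tcp_rot: [0.739, 0.674, -0.001, 0.002]
contact_force: [2.7, -7.0, -0.3]
opening: 0.095
finger_force: 41.1
```

{"op": "arm_command", "data": {"steps": [{"translation": [0,-0.015,0],"twist": [0,0,0],"fingers": -1},{"translation": [0,-0.028,0],"twist": [0,0,0],"fingers": -1},{"translation": [0,-0.034,0],"twist": [0,0,0],"fingers": -1},{"translation": [0,-0.034,0],"twist": [0,0,0],"fingers": -1}]}}

```text
time: 13.48
eef_pos: [0.4323, 0.17, 0.1161]
tcp_rot: [0.739, 0.674, -0.003, 0.001]
contact_force: [0.1, -6.7, 2.3]
opening: 0.101
finger_force: 41.4
```

{"op": "arm_command", "data": {"steps": [{"translation": [0,-0.005,0],"twist": [0,0,0],"fingers": -1},{"translation": [0,-0.005,0],"twist": [0,0,0],"fingers": -1},{"translation": [0,-0.005,0],"twist": [0,0,0],"fingers": -0.4},{"translation": [0,-0.005,0],"twist": [0,0,0],"fingers": -0.3},{"translation": [0,-0.005,0],"twist": [0,0,0],"fingers": -0.3}], "grip_force": 20}}

```text
time: 14.1
eef_pos: [0.4287, 0.1723, 0.1158]
tcp_rot: [0.74, 0.673, -0.001, -0.001]
contact_force: [-0.0, -0.7, -0.3]
opening: 0.351
finger_force: 0.0
```

{"op": "arm_command", "data": {"steps": [{"translation": [0,0,-0.05],"twist": [0,0,0],"fingers": -0.3},{"translation": [0,0,-0.12],"twist": [0,0,0],"fingers": -0.3},{"translation": [0,0,-0.19],"twist": [0,0,0],"fingers": 0},{"translation": [-0.06,0.01,-0.24],"twist": [0,0,0],"fingers": 0.5},{"translation": [-0.14,0.02,-0.25],"twist": [0,0,0],"fingers": 1}]}}

```text
time: 14.72
eef_pos: [0.4356, 0.066, 0.3075]
tcp_rot: [0.738, 0.675, 0.002, 0.002]
contact_force: [0.9, -0.7, 0.1]
opening: 0.899
finger_force: 0.0
```

```bash
python3 rel.py .47,-.15,.3,10.2,0 .492,-.269,.2,10.2,0
```

```text
tr [-0.2828, 0.0716, 0.0105] tw [0.0053, 0.0009, -0.2561]
tr [-0.4381, 0.1143, 0.1441] tw [0.0053, 0.0009, -0.2561]
14.72 [0.4356 0.066  0.3075] [ 0.996 -0.09   0.006] [ 0.006 -0.001 -1.   ] [-0.08 -0.31  2.03 -0.    1.42  0.01] [ 0.9 -0.7  0.1] 0.899
```

{"op": "arm_command", "data": {"steps": [{"translation": [-0.08,0.02,0],"twist": [0,0,-0.06],"fingers": 1},{"translation": [-0.16,0.04,0],"twist": [0,0,-0.12],"fingers": 1},{"translation": [-0.24,0.06,0.01],"twist": [0,0,-0.18],"fingers": 1},{"translation": [-0.32,0.08,0.05],"twist": [0,0,-0.24],"fingers": 1},{"translation": [-0.4,0.1,0.1],"twist": [0,0,-0.256],"fingers": 1}]}}

```text
time: 15.35
eef_pos: [0.4791, -0.228, 0.2369]
tcp_rot: [0.643, 0.766, -0.0, 0.001]
contact_force: [1.0, 0.5, 0.2]
opening: 1.002
finger_force: 0.0
```

```bash
python3 rel.py .492,-.269,.15,10.2,0;python3 look.py g|grep -E "handle|carton|top";python3 -c "
import cv2
a=cv2.imread('pics/top_g.png')
cv2.imwrite('pics/tg.png',cv2.resize(a[180:300,190:350],(800,600),interpolation=2))"
```

```text
tr [-0.0566, 0.0074, 0.1159] tw [0.0002, 0.0015, -0.0035]
15.35 [ 0.4791 -0.228   0.2369] [0.985 0.173 0.   ] [ 0.    -0.002 -1.   ] [-0.64 -0.04  1.92 -0.    1.25 -0.81] [1.  0.5 0.2] 1.002
slides_carton 0.89 [329. 406.] [ 0.604 -0.571  0.06 ]
slides_carton 0.88 [291. 328.] [ 0.48  -0.315  0.06 ]
slides_carton 0.87 [245. 260.] [0.369 0.044 0.06 ]
slides_carton 0.8 [251. 320.] [ 0.551 -0.079  0.06 ]
top cam [-0.491  0.145  1.669]
slides_carton 0.74 [255. 382.] [ 0.471 -0.259  0.06 ]
slides_carton 0.71 [209. 468.] [ 0.588 -0.585  0.06 ]
drawer_handle 0.62 [296. 168.] [0.415 0.396 0.132]
```

View pics/tg.png

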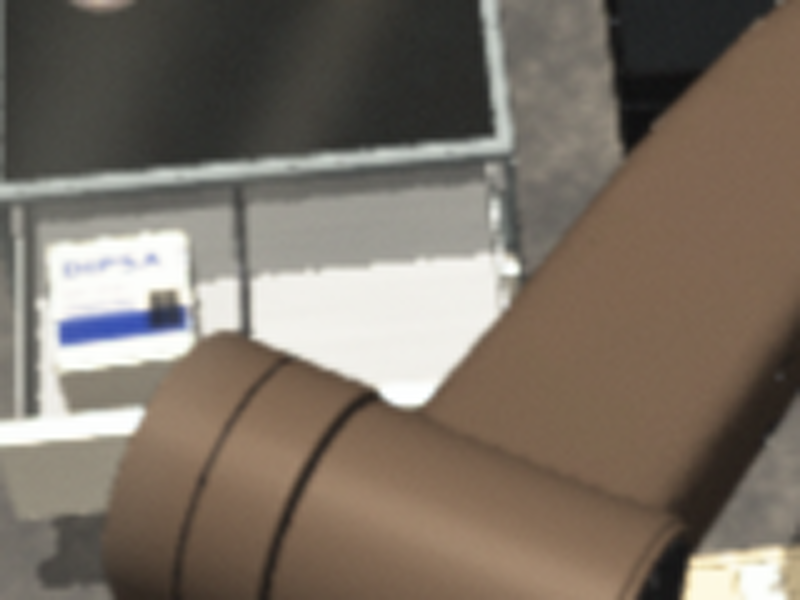

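The drawer is open. The empty right bay lies between the divider (crop col about 243) and the right wall (about col 492); the strip box is in the left bay. Next I measure the bay's edges.

```bash
python3 - <<'E'
from fit import *
a=np.radians(-5.3); X=np.array([np.cos(a),np.sin(a),0]); Y=np.array([-np.sin(a),np.cos(a),0]); h=np.array([.4287,.172,0])
for n,u,v,z in (('div top near unit',243,200,.124),('div top low',246,325,.124),('right wall top',490,185,.130),('right wall low',499,285,.130),('front edge inner',400,395,.156),('front edge left outer',100,440,.156),('floor/div corner low',252,335,.072),('unit edge r',505,155,.172),('unit edge l',20,192,.172)):
    p=ray('top_g.npz',((u+.5)/5-.5+190,(v+.5)/5-.5+180),z); print(n,p.round(3),'rel handle x,y',round((p-h)@X,3),round((p-h)@Y,3))
E
```

```text
div top near unit [0.649 0.165 0.124] rel handle x,y 0.22 0.013
div top low [0.556 0.175 0.124] rel handle x,y 0.126 0.014
right wall top [0.626 0.011 0.13 ] rel handle x,y 0.211 -0.142
right wall low [0.55  0.019 0.13 ] rel handle x,y 0.135 -0.141
front edge inner [0.467 0.092 0.156] rel handle x,y 0.046 -0.077
front edge left outer [0.471 0.267 0.156] rel handle x,y 0.033 0.099
floor/div corner low [0.583 0.173 0.072] rel handle x,y 0.153 0.015
unit edge r [0.616 0.002 0.172] rel handle x,y 0.202 -0.152
unit edge l [0.647 0.296 0.172] rel handle x,y 0.206 0.144
```

{"op": "arm_command", "data": {"steps": [{"translation": [-0.0566,0.0074,0.02],"twist": [0,0,0],"fingers": 1},{"translation": [-0.0566,0.0074,0.08],"twist": [0,0,0],"fingers": 1},{"translation": [-0.0566,0.0074,0.13],"twist": [0,0,0],"fingers": 1},{"translation": [-0.0566,0.0074,0.13],"twist": [0,0,0],"fingers": 1}]}}

```text
time: 16.45
eef_pos: [0.4894, -0.2649, 0.1359]
tcp_rot: [0.643, 0.766, -0.001, -0.004]
contact_force: [0.8, -0.5, 0.5]
opening: 1.005
finger_force: 0.0
```

```bash
python3 rel.py .492,-.269,.03,10.4,0
```

```text
tr [-0.0067, 0.0034, 0.1412] tw [-0.0064, -0.0052, -0.0067]
16.45 [ 0.4894 -0.2649  0.1359] [ 0.985  0.174 -0.007] [-0.008  0.004 -1.   ] [-0.68  0.13  1.94 -0.    1.08 -0.85] [ 0.8 -0.5  0.5] 1.005
```

{"op": "arm_command", "data": {"steps": [{"translation": [-0.0067,0.0034,0.06],"twist": [-0.0064,-0.0052,-0.0067],"fingers": 1},{"translation": [-0.0067,0.0034,0.11],"twist": [-0.0064,-0.0052,-0.0067],"fingers": 1},{"translation": [-0.0067,0.0034,0.141],"twist": [-0.0064,-0.0052,-0.0067],"fingers": 1},{"translation": [-0.0067,0.0034,0.141],"twist": [-0.0064,-0.0052,-0.0067],"fingers": 0.8},{"translation": [-0.0067,0.0034,0.141],"twist": [-0.0064,-0.0052,-0.0067],"fingers": 0.6}], "grip_force": 25}}

```text
time: 17.08
eef_pos: [0.4959, -0.2724, 0.036]
tcp_rot: [0.64, 0.768, -0.0, 0.006]
contact_force: [-0.1, -0.6, -0.6]
opening: 0.8
finger_force: 0.2
```

{"op": "arm_command", "data": {"steps": [{"translation": [0,0,0],"twist": [0,0,0],"fingers": 0.4},{"translation": [0,0,0],"twist": [0,0,0],"fingers": 0.2},{"translation": [0,0,0],"twist": [0,0,0],"fingers": 0.2},{"translation": [0,0,0],"twist": [0,0,0],"fingers": 0.2}], "grip_force": 40}}

```text
time: 17.58
eef_pos: [0.4963, -0.2726, 0.0363]
tcp_rot: [0.64, 0.768, 0.0, 0.006]
contact_force: [-0.2, 1.2, 6.5]
opening: 0.761
finger_force: 46.4
```

```bash
python3 rel.py .492,-.269,.25,10.4,0
```

```text
tr [0.0032, -0.0025, -0.2851] tw [0.0077, 0.0089, -0.0002]
17.57 [ 0.4963 -0.2726  0.0363] [0.984 0.18  0.008] [ 0.01  -0.008 -1.   ] [-0.68  0.29  1.97  0.    0.87 -0.86] [-0.2  1.2  6.5] 0.761
```

{"op": "arm_command", "data": {"steps": [{"translation": [0,0,-0.03],"twist": [0,0,0],"fingers": 0.2},{"translation": [0,0,-0.09],"twist": [0,0,0],"fingers": 0.2},{"translation": [0,0,-0.16],"twist": [0,0,0],"fingers": 0.2},{"translation": [0,0,-0.23],"twist": [0,0,0],"fingers": 0.2},{"translation": [0.003,-0.0025,-0.285],"twist": [0.0077,0.0089,0],"fingers": 0.2}]}}

```text
time: 18.2
eef_pos: [0.4912, -0.2685, 0.2501]
tcp_rot: [0.64, 0.768, 0.0, -0.001]
contact_force: [0.5, -0.2, -1.5]
opening: 0.76
finger_force: 45.7
```

```bash
python3 rel.py .5462,.0963,.25,-5.3,0
```

```text
tr [0.4652, 0.1598, 0.0007] tw [-0.0017, -0.0015, 0.2613]
18.2 [ 0.4912 -0.2685  0.2501] [ 0.984  0.18  -0.001] [-0.002  0.002 -1.   ] [-0.68  0.02  1.84  0.    1.28 -0.86] [ 0.5 -0.2 -1.5] 0.76
```

{"op": "arm_command", "data": {"steps": [{"translation": [0.05,0.017,0],"twist": [0,0,0.03],"fingers": 0.2},{"translation": [0.12,0.041,0],"twist": [0,0,0.08],"fingers": 0.2},{"translation": [0.19,0.065,0],"twist": [0,0,0.12],"fingers": 0.2},{"translation": [0.26,0.089,0],"twist": [0,0,0.17],"fingers": 0.2},{"translation": [0.33,0.113,0],"twist": [0,0,0.21],"fingers": 0.2}]}}

```text
time: 18.82
eef_pos: [0.5296, -0.008, 0.248]
tcp_rot: [0.721, 0.693, -0.0, -0.002]
contact_force: [0.7, 0.8, -1.1]
opening: 0.757
finger_force: 45.6
```

{"op": "arm_command", "data": {"steps": [{"translation": [0.06,0.02,0],"twist": [0,0,0.03],"fingers": 0.2},{"translation": [0.11,0.038,0],"twist": [0,0,0.05],"fingers": 0.2},{"translation": [0.13,0.045,0],"twist": [0,0,0.051],"fingers": 0.2},{"translation": [0.13,0.045,0],"twist": [0,0,0.051],"fingers": 0.2},{"translation": [0.13,0.045,0],"twist": [0,0,0.051],"fingers": 0.2}]}}

```text
time: 19.45
eef_pos: [0.567, 0.0852, 0.2478]
tcp_rot: [0.739, 0.673, -0.001, -0.002]
contact_force: [-0.4, -0.4, -2.1]
opening: 0.761
finger_force: 45.6
```

```bash
python3 rel.py .5462,.0963,.13,-5.3,0  .5462,.0963,.108,-5.3,0; python3 look.py h|grep -E "carton|top";python3 -c "
import cv2
a=cv2.imread('pics/top_h.png');b=cv2.imread('pics/scene_h.png')
cv2.imwrite('pics/th.png',cv2.hconcat([cv2.resize(a[180:300,200:320],(400,400),interpolation=2),cv2.resize(b[170:290,260:380],(400,400),interpolation=2)]))"
```

```text
tr [0.0118, -0.0283, 0.1573] tw [-0.0043, -0.0019, -0.0006]
tr [0.0118, -0.0282, 0.1866] tw [-0.0043, -0.0019, -0.0006]
19.45 [0.567  0.0852 0.2478] [ 0.996 -0.093 -0.005] [-0.004  0.002 -1.   ] [-0.03  0.05  1.81  0.    1.28  0.06] [-0.4 -0.4 -2.1] 0.761
slides_carton 0.87 [245. 261.] [0.372 0.04  0.06 ]
slides_carton 0.86 [251. 320.] [ 0.548 -0.082  0.06 ]
slides_carton 0.75 [186. 308.] [0.72  0.468 0.06 ]
slides_carton 0.75 [328. 407.] [ 0.608 -0.567  0.06 ]
top cam [-0.491  0.145  1.669]
slides_carton 0.79 [207. 467.] [ 0.597 -0.584  0.06 ]
slides_carton 0.79 [245. 322.] [ 0.544 -0.083  0.06 ]
slides_carton 0.6 [214. 244.] [0.716 0.145 0.06 ]
```

View pics/th.png

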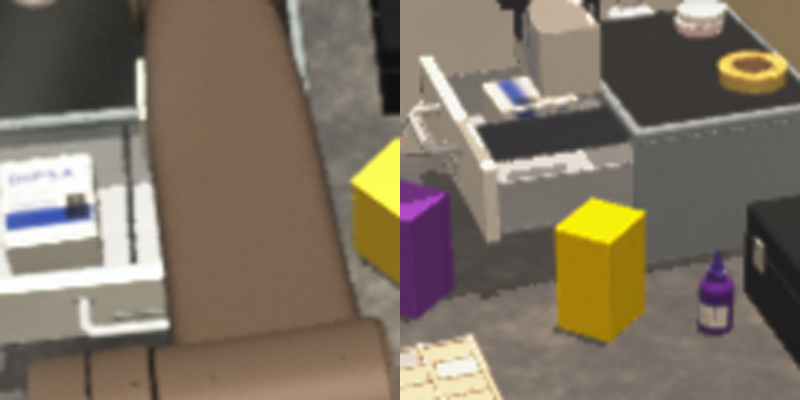

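The scene view shows the carton held above the open drawer, clear of the unit; the bay is empty. I correct sideways, then lower.

{"op": "arm_command", "data": {"steps": [{"translation": [0.0118,-0.0283,0],"twist": [-0.004,-0.002,0],"fingers": 0.2},{"translation": [0.0118,-0.0283,0.01],"twist": [-0.004,-0.002,0],"fingers": 0.2},{"translation": [0.0118,-0.0283,0.06],"twist": [-0.004,-0.002,0],"fingers": 0.2},{"translation": [0.0118,-0.0283,0.1],"twist": [-0.004,-0.002,0],"fingers": 0.2},{"translation": [0.0118,-0.0283,0.1],"twist": [-0.004,-0.002,0],"fingers": 0.2}]}}

```text
time: 20.68
eef_pos: [0.5449, 0.0971, 0.1696]
tcp_rot: [0.739, 0.674, -0.002, -0.002]
contact_force: [0.2, -0.7, -1.5]
opening: 0.763
finger_force: 45.5
```

```bash
python3 rel.py .5462,.0963,.11,-5.3,0
```

```text
tr [-0.0009, 0.0024, 0.0795] tw [-0.0064, 0.0002, 0.0002]
20.68 [0.5449 0.0971 0.1696] [ 0.996 -0.092 -0.007] [-0.007  0.    -1.   ] [-0.01  0.08  1.93  0.    1.14  0.09] [ 0.2 -0.7 -1.5] 0.763
```

{"op": "arm_command", "data": {"steps": [{"translation": [0,0.002,0.03],"twist": [-0.014,0,0],"fingers": 0.2},{"translation": [0,0.002,0.055],"twist": [-0.014,0,0],"fingers": 0.2},{"translation": [0,0.002,0.07],"twist": [-0.014,0,0],"fingers": 0.2},{"translation": [0,0.002,0.077],"twist": [-0.014,0,0],"fingers": 0.2},{"translation": [0,0.002,0.077],"twist": [-0.014,0,0],"fingers": 0.2}]}}

```text
time: 21.3
eef_pos: [0.5484, 0.0972, 0.1154]
tcp_rot: [0.739, 0.674, 0.005, 0.005]
contact_force: [0.4, -0.2, -2.2]
opening: 0.761
finger_force: 45.6
```

{"op": "arm_command", "data": {"steps": [{"translation": [0,0,0],"twist": [0,0,0],"fingers": 0.2},{"translation": [0,0,0.004],"twist": [0,0,0],"fingers": 0.2},{"translation": [0,0,0.004],"twist": [0,0,0],"fingers": 0.2}]}}

```text
time: 21.68
eef_pos: [0.5482, 0.0972, 0.1123]
tcp_rot: [0.739, 0.674, 0.005, 0.005]
contact_force: [-0.5, 0.7, -2.0]
opening: 0.76
finger_force: 45.6
```

{"op": "arm_command", "data": {"steps": [{"translation": [0,0,0.003],"twist": [0,0,0],"fingers": 0.2},{"translation": [0,0,0.006],"twist": [0,0,0],"fingers": 0.2},{"translation": [0,0,0.006],"twist": [0,0,0],"fingers": 0.2}]}}

```text
time: 22.05
eef_pos: [0.5485, 0.0974, 0.1088]
tcp_rot: [0.739, 0.674, 0.005, 0.005]
contact_force: [-1.3, 1.3, 4.8]
opening: 0.759
finger_force: 46.2
```

Contact. Release.

{"op": "arm_command", "data": {"steps": [{"translation": [0,0,0],"twist": [0,0,0],"fingers": 0.55},{"translation": [0,0,0],"twist": [0,0,0],"fingers": 0.7},{"translation": [0,0,0],"twist": [0,0,0],"fingers": 0.85},{"translation": [0,0,0],"twist": [0,0,0],"fingers": 0.95},{"translation": [0,0,0],"twist": [0,0,0],"fingers": 0.95}], "grip_force": 20}}

```text
time: 22.68
eef_pos: [0.5483, 0.0972, 0.1078]
tcp_rot: [0.739, 0.674, 0.005, 0.005]
contact_force: [-0.6, 0.6, -0.6]
opening: 0.972
finger_force: 0.0
```

{"op": "arm_command", "data": {"steps": [{"translation": [0,0,-0.03],"twist": [0.01,0,0],"fingers": 0.95},{"translation": [0,0,-0.08],"twist": [0.01,0,0],"fingers": 0.95},{"translation": [0,0,-0.15],"twist": [0.01,0,0],"fingers": 0.8},{"translation": [0,0,-0.2],"twist": [0.01,0,0],"fingers": 0},{"translation": [0,-0.05,-0.24],"twist": [0.01,0,0],"fingers": -0.5}]}}

```text
time: 23.3
eef_pos: [0.5095, 0.1004, 0.2895]
tcp_rot: [0.739, 0.673, 0.003, 0.002]
contact_force: [-0.5, -0.4, 0.5]
opening: 0.49
finger_force: 0.0
```

```bash
python3 rel.py .40,.172,.25,-5.3,0 .40,.174,.13,-5.3,0;
```

```text
tr [0.0814, -0.1546, 0.0517] tw [0.0068, -0.0006, -0.0005]
tr [0.0839, -0.156, 0.2117] tw [0.0068, -0.0006, -0.0005]
23.3 [0.5095 0.1004 0.2895] [ 0.996 -0.093  0.007] [ 0.007  0.    -1.   ] [-0.   -0.11  1.89  0.    1.35  0.09] [-0.5 -0.4  0.5] 0.49
```

```bash
python3 rel.py .4285,.172,.2,-5.3,0
```

```text
tr [0.0849, -0.1172, 0.1186] tw [0.0068, -0.0006, -0.0005]
23.3 [0.5095 0.1004 0.2895] [ 0.996 -0.093  0.007] [ 0.007  0.    -1.   ] [-0.   -0.11  1.89  0.    1.35  0.09] [-0.5 -0.4  0.5] 0.49
```

{"op": "arm_command", "data": {"steps": [{"translation": [0.025,-0.05,0],"twist": [0.007,0,0],"fingers": -0.3},{"translation": [0.06,-0.09,0.02],"twist": [0.007,0,0],"fingers": -0.3},{"translation": [0.084,-0.117,0.07],"twist": [0.007,0,0],"fingers": -0.3},{"translation": [0.084,-0.117,0.11],"twist": [0.007,0,0],"fingers": -0.3},{"translation": [0.084,-0.117,0.11],"twist": [0.007,0,0],"fingers": -0.3}]}}

```text
time: 23.92
eef_pos: [0.4251, 0.1716, 0.202]
tcp_rot: [0.739, 0.674, -0.003, -0.003]
contact_force: [-0.3, -0.7, 0.5]
opening: 0.353
finger_force: 0.0
```

```bash
python3 rel.py .4285,.172,.116,-5.3,0; python3 look.py i|grep -E "carton|top|handle";python3 -c "
import cv2
a=cv2.imread('pics/top_i.png');b=cv2.imread('pics/scene_i.png')
cv2.imwrite('pics/ti.png',cv2.hconcat([cv2.resize(a[180:300,200:320],(400,400),interpolation=2),cv2.resize(b[170:290,260:380],(400,400),interpolation=2)]))"
```

```text
tr [0.0011, 0.0054, 0.1146] tw [-0.008, 0.0009, 0.0009]
23.93 [0.4251 0.1716 0.202 ] [ 0.996 -0.091 -0.008] [-0.008 -0.    -1.   ] [ 0.16 -0.18  2.11  0.    1.21  0.25] [-0.3 -0.7  0.5] 0.353
slides_carton 0.95 [214. 299.] [0.584 0.219 0.06 ]
slides_carton 0.94 [243. 261.] [0.379 0.056 0.06 ]
slides_carton 0.78 [330. 410.] [ 0.613 -0.575  0.06 ]
slides_carton 0.71 [253. 318.] [ 0.54  -0.091  0.06 ]
slides_carton 0.66 [260. 356.] [ 0.638 -0.19   0.06 ]
drawer_handle 0.51 [214. 272.] [0.443 0.122 0.132]
top cam [-0.491  0.145  1.669]
slides_carton 0.74 [239. 276.] [0.596 0.055 0.06 ]
slides_carton 0.67 [293. 302.] [0.387 0.01  0.06 ]
slides_carton 0.65 [209. 466.] [ 0.589 -0.58   0.06 ]
slides_carton 0.64 [244. 320.] [ 0.551 -0.077  0.06 ]
```

View pics/ti.png

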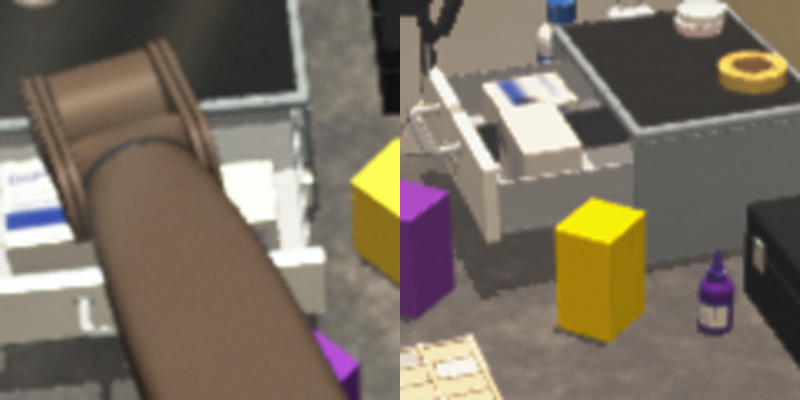

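The carton lies flat in the right-hand bay (scene crop about (540,120)), clear of the walls. Now I pinch the bar and push the drawer shut.

{"op": "arm_command", "data": {"steps": [{"translation": [0.001,0.005,0.03],"twist": [-0.008,0,0],"fingers": -0.3},{"translation": [0.001,0.005,0.08],"twist": [-0.008,0,0],"fingers": -0.3},{"translation": [0.001,0.005,0.112],"twist": [-0.008,0,0],"fingers": -0.3},{"translation": [0.001,0.005,0.112],"twist": [-0.008,0,0],"fingers": -0.3}]}}

```text
time: 25.02
eef_pos: [0.429, 0.1718, 0.1184]
tcp_rot: [0.739, 0.674, -0.0, 0.0]
contact_force: [0.4, -0.2, 0.6]
opening: 0.346
finger_force: 0.0
```

{"op": "arm_command", "data": {"steps": [{"translation": [0,0,0],"twist": [0,0,0],"fingers": -1},{"translation": [0,0,0],"twist": [0,0,0],"fingers": -1},{"translation": [0,0,0],"twist": [0,0,0],"fingers": -1}], "grip_force": 30}}

```text
time: 25.4
eef_pos: [0.4316, 0.1723, 0.1218]
tcp_rot: [0.739, 0.674, 0.003, 0.003]
contact_force: [-0.1, -0.5, 2.3]
opening: 0.099
finger_force: 29.7
```

```bash
python3 rel.py .5754,.158,.116,-5.3,0
```

```text
tr [-0.0014, 0.1926, 0.0093] tw [0.0076, -0.0011, 0.0006]
25.4 [0.4316 0.1723 0.1218] [ 0.996 -0.092  0.008] [ 0.008  0.    -1.   ] [ 0.16 -0.07  2.18 -0.    1.02  0.25] [-0.1 -0.5  2.3] 0.099
```

{"op": "arm_command", "data": {"steps": [{"translation": [0,0.02,0],"twist": [0,0,0],"fingers": -1},{"translation": [0,0.05,0],"twist": [0,0,0],"fingers": -1},{"translation": [0,0.08,0],"twist": [0,0,0],"fingers": -1},{"translation": [0,0.11,0],"twist": [0,0,0],"fingers": -1},{"translation": [0,0.135,0],"twist": [0,0,0],"fingers": -1}]}}

```text
time: 26.02
eef_pos: [0.532, 0.1639, 0.1218]
tcp_rot: [0.739, 0.674, 0.002, 0.001]
contact_force: [-3.7, 4.3, 4.2]
opening: 0.101
finger_force: 30.0
```

{"op": "arm_command", "data": {"steps": [{"translation": [0,0.02,0],"twist": [0,0,0],"fingers": -1},{"translation": [0,0.04,0],"twist": [0,0,0],"fingers": -1},{"translation": [0,0.05,0],"twist": [0,0,0],"fingers": -1},{"translation": [0,0.055,0],"twist": [0,0,0],"fingers": -1},{"translation": [0,0.055,0],"twist": [0,0,0],"fingers": -1}]}}

```text
time: 26.65
eef_pos: [0.5735, 0.1604, 0.1218]
tcp_rot: [0.739, 0.674, 0.004, 0.001]
contact_force: [0.7, 5.2, 0.5]
opening: 0.102
finger_force: 29.9
```

{"op": "arm_command", "data": {"steps": [{"translation": [0,0.004,0],"twist": [0,0,0],"fingers": -1},{"translation": [0,0.008,0],"twist": [0,0,0],"fingers": -1},{"translation": [0,0.008,0],"twist": [0,0,0],"fingers": -1}]}}

```text
time: 27.02
eef_pos: [0.5791, 0.1599, 0.1218]
tcp_rot: [0.739, 0.674, 0.003, 0.001]
contact_force: [-1.1, 5.4, 0.9]
opening: 0.104
finger_force: 29.9
```

{"op": "arm_command", "data": {"steps": [{"translation": [0,0.004,0],"twist": [0,0,0],"fingers": -1},{"translation": [0,0.004,0],"twist": [0,0,0],"fingers": -1}]}}

```text
time: 27.28
eef_pos: [0.581, 0.1597, 0.1218]
tcp_rot: [0.739, 0.674, 0.002, 0.0]
contact_force: [-3.4, 5.0, 3.2]
opening: 0.106
finger_force: 30.2
```

{"op": "arm_command", "data": {"steps": [{"translation": [0,0.004,0],"twist": [0,0,0],"fingers": -1},{"translation": [0,0.007,0],"twist": [0,0,0],"fingers": -1},{"translation": [0,0.007,0],"twist": [0,0,0],"fingers": -1}]}}

```text
time: 27.65
eef_pos: [0.581, 0.1597, 0.1217]
tcp_rot: [0.739, 0.674, -0.004, -0.005]
contact_force: [-19.4, 4.6, 14.9]
opening: 0.105
finger_force: 31.3
```

The drawer is at its stop: 19 N and no more motion. I ease off and let go.

{"op": "arm_command", "data": {"steps": [{"translation": [0,-0.006,0],"twist": [0,0,0],"fingers": -1},{"translation": [0,-0.006,0],"twist": [0,0,0],"fingers": -0.6},{"translation": [0,-0.006,0],"twist": [0,0,0],"fingers": -0.3},{"translation": [0,-0.006,0],"twist": [0,0,0],"fingers": -0.3}], "grip_force": 20}}

```text
time: 28.15
eef_pos: [0.5827, 0.1576, 0.1212]
tcp_rot: [0.739, 0.674, 0.002, 0.002]
contact_force: [-0.4, 0.2, -0.0]
opening: 0.35
finger_force: 0.0
```

{"op": "arm_command", "data": {"steps": [{"translation": [0,0,-0.03],"twist": [0,0,0],"fingers": -0.3},{"translation": [0,0,-0.09],"twist": [0,0,0],"fingers": -0.3},{"translation": [0,0,-0.16],"twist": [0,0,0],"fingers": -0.3},{"translation": [-0.08,-0.06,-0.2],"twist": [0,0,0],"fingers": -0.3},{"translation": [-0.16,-0.1,-0.22],"twist": [0,0,0],"fingers": -0.3}]}}

```text
time: 28.78
eef_pos: [0.5086, 0.064, 0.2818]
tcp_rot: [0.738, 0.674, 0.003, 0.003]
contact_force: [0.2, -0.5, 1.2]
opening: 0.351
finger_force: 0.0
```

{"op": "arm_command", "data": {"steps": [{"translation": [-0.08,0,0],"twist": [0,0,0],"fingers": -0.3},{"translation": [-0.16,0,0],"twist": [0,0,0],"fingers": -0.3},{"translation": [-0.22,0,0],"twist": [0,0,0],"fingers": -0.3},{"translation": [-0.22,0,0],"twist": [0,0,0],"fingers": -0.3}]}}

```text
time: 29.28
eef_pos: [0.4933, -0.1024, 0.2797]
tcp_rot: [0.741, 0.672, 0.002, 0.002]
contact_force: [0.4, -0.5, -0.6]
opening: 0.349
finger_force: 0.0
```

```bash
python3 look.py j|grep -E "cup|bottle|timer|handle|top"; python3 - <<'E'
import cv2,numpy as np
from fit import ray
a=cv2.imread('pics/top_a.png');b=cv2.imread('pics/top_j.png')
# front-edge shift: vertical profile along drawer front, initial vs now (rows of strongest white)
for c in (200,215,230):
    for n,i in(('a',a),('j',b)):
        g=i[205:250,c].sum(1).astype(float); w=np.where(g>600)[0]
        print(c,n,w+205)
E
```

```text
specimen_cup 0.72 [305. 386.] [ 0.626 -0.418  0.034]
stain_bottle 0.72 [261. 354.] [ 0.64  -0.17   0.045]
timer 0.65 [209. 266.] [0.497 0.392 0.026]
top cam [-0.491  0.145  1.669]
drawer_handle 0.67 [236. 241.] [0.581 0.163 0.132]
drawer_handle 0.32 [210. 418.] [ 0.567 -0.397  0.132]
specimen_cup 0.77 [209. 420.] [ 0.641 -0.439  0.034]
timer 0.61 [295. 171.] [0.478 0.403 0.026]
200 a [224 225 226 227]
200 j [222 223 224 225]
215 a [222 223 224 225 226]
215 j [220 221 222 223 224]
230 a [221 222 223 224 225 237 238]
230 j [219 220 221 222 223 236 237]
```

```bash
python3 -c "
from plant import *
print(sign_off())"
```

```text
the job is handed in; nothing more can be done
None
```

I handed the job in at about 29 s. The carton was laid down and released, then placed flat in the right-hand bay; the drawer was pushed gently to its stop, and the cup, bottle and timer show no real shift. The sign-off gave no verdict, and I viewed 11 pictures, one over the limit of 10.

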